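Set up the bedside page magnifier stand

ROBOT

A 6-joint arm with a two-finger parallel gripper is mounted at the origin on the work surface. World frame = base frame: x ahead of the robot, y to its left, z up, the work surface at z = 0. Lengths are in m, angles in degrees, forces in N, time in s.
With the tool pointing down it reaches from about 0.375 to 0.9 m from the base axis. Payload 3.1 kg.
Tool frame: the origin (TCP) lies at the very end of the fingers, on their centre line; the grasp point (between the pads) lies 19 mm behind it; z points along the fingers, y is the line along which they close (so a half turn about z gives the same grasp; the last joint's range is limited). The gripper opens to 87 mm and grips with 3 to 60 N. Pads are 19 mm wide; open, the fingers measure 117 mm over their backs; the gripper's body (75 mm by 190 mm) begins 51 mm behind the grasp point.
Start: joints at [-80.93, 30.224, 82.088, -0, 67.689, -10.227], TCP at [0.207, -0.59, 0.223] pointing down, gripper open.
Joint ranges: [-176.69, 176.69], [-43.24, 126.21], [12.49, 139.97], [-82, 262], [0, 151.66], [-163.58, 163.58]. Speed limits (degrees/s): [159.86, 159.86, 180, 180, 180, 180].

INTERFACE

Orientations are given as a 3x3 rotation matrix whose columns are the frame's x, y, z axes.
In Python, from rig import bot gives the robot as it stands.
- The arm moves only by the tool move_arm, never from a script. Its argument "increments" is a list of rows, each an object with "xyz": the shift along the tool's x, y, z in mm, a list of three; "roll": the turn about the tool's z in rad; "grip": the opening in per cent of the stroke, from 0 (shut) to 100 (fully open). A call has 1 to 5 rows; each row shifts and turns the commanded pose from where the row before left it, along the tool's axes as they then stand; what a row does not reach is not made up. A row lasts 1/12 s, in which the tool goes at most 41.7 mm and 7.16 degrees, less where a joint would pass 70% of its speed; a pose out of reach is approached as far as the arm can. A call is refused whole if a number of a shift passes 41.7 or a number of a turn 0.125, either way. A call with a gripper value outside its range is refused whole. The fingers move at their own pace and stop on an object; the grip force is fixed at half the most. Time passes only in rows, so rows that do not move let the fingers close. It gives the time, the measured TCP pose, the force, the opening and the grip force at its end, in the units of the state.
- bot.read_state(): the state, without advancing time (a new reading comes with each control period).
- bot.capture(name): name is "side" or "top"; returns (picture, depth): 420x560x3 uint8, red, green, blue; 420x560 float32, m along the optical axis (not along the pixel's ray), 0 where there is no reading.
- bot.camera_model(name): a dict with "intrinsics" (3x3 intrinsics, pixels), "rvec" (rotation vector, rad) and "tvec" (3), from world to camera coordinates, as OpenCV has them. Camera axes: x right, y down, z forward; pixel columns grow to the right and rows downward; lengths in m; the calibration is good to about 2 mm. A picture is of the moment at which its call begins. camera_model takes no time and is no camera call.
- bot.hand_in(): hands the job in; it is judged then, once.
Trained networks look in the newest picture that a camera, given by its name, has taken for a name from the list of things; names that differ only in an ending like _2 or _b are one class to them, and where a whole thing is asked for, a point or a joint stands for the part that bears it (a point fixed in the world has none). Each returns a list of dicts, best first, with "conf" (0 to 1); they miss things now and then, are a little off and sometimes report something else, mostly with a low value. They report only what shows in the picture. A call takes as long as a camera call.
- bot.spot_in(label, camera): "at" ([x, y, z] in m, in the coordinates of the camera as it stood for that picture, good to about 4 mm: the middle of the surface that is visible of it).
- bot.trace(label, camera): "mask" (420x560 bool, what is visible of it).
The state is a dict: "time_s": time; "joint_positions": joint angles; "qvel": joint speeds; "tau": joint torques, N m; "position": TCP position; "tcp_rot": TCP orientation; "force": force on the tool from outside, world axes, zero at the start; "moment": the same for the moment, N m; "opening": opening from 0.0 (shut) to 1.0 (fully open); "grasp_force": force on a finger pad.
Only numpy, scipy, OpenCV 4.12 (cv2) and the standard library are available. Lean on these libraries where they do the work, as an engineer would, in place of code of your own. Each camera call takes 0.05 s, during which the arm holds its last target. There are 200 camera calls.

TASK

Set up the page magnifier on its stand: take the magnifier out of the pine rack, slide its flat lower edge fully down into the slot of the stand's holder, roughly centred, and let go of it. Then pull the stand's sprung sliding leg out until the centre line of its T foot is level with the pointer on the rule, and while you hold it there slide the cam lever fully closed against the leg; the lever must stay open until the foot is at the pointer. Finish still holding the leg at the pointer with the lever closed (do not let go), and leave the other things on the drawer unit where they are.

Things in the scene. Friction and masses are not known exactly. Their poses are not given: they have to be found in the camera images.
- magnifier_center (a point): centre (half-way up) of the page magnifier, a flat upright panel, white plastic frame with clear window: 8 mm thick along x, 120 mm wide along y, 95 mm high along z, about 90 g. The top 30 mm of the frame is a solid bar, to be pinched across the 8 mm thickness. Starts standing in the groove of the pine rack, parallel to it but for a lean of up to 0.1 rad
- magnifier: the same magnifier; origin in the middle of its lower edge, axes as for magnifier_center
- rack: fixed pine rack, 70 x 110 mm, 32 mm high, origin under its centre on the surface; a groove 11 mm wide and 22 mm deep runs along its y (groove floor 10 mm above the surface), open at both ends; the magnifier stands in it
- slot (a point): middle of the floor of the slot in the stand's holder (grey block 50 x 120 mm), 26 mm above the surface. The slot runs along y (120 mm, open ends), is 11 mm wide along x and 18 mm deep, then flared lips up to 28 mm over its floor (29 mm wide at the mouth). The seated magnifier's centre is 47.5 mm above this point, its thickness along x, either way round
- stand: fixed stand, origin on the surface. Its x points from foot to holder (away from the robot at yaw 0): slot at x = +100 mm (holder from x = 75), aluminium sleeve 33 mm wide, 26 mm high from x = 15 to 80 mm, and at y = -82 mm a flat rule rail along x, 10 mm wide, 6 mm high, x = -125 to +125 mm, which carries the pointer
- leg: sliding leg, pulled out of the sleeve along the stand's -x; travel 75 mm, fully in at the start (foot line at stand x = -55 mm). A spring draws it back with 4 to 5 N if let go. Origin under the middle of the foot, axes as the stand's. Behind the foot it carries a fixed black cheek (y < 0 side) and the cam lever paddle (y > 0 side), each 34 mm long, x = 7 to 41 mm, z = 4 to 38 mm
- foot (a point): top of the T foot on its dark centre line, mid-width, 34 mm above the surface, axes as the stand's. The foot is a crossbar at the leg's outer end, 10 mm thick along x, 124 mm wide along y, z = 4 to 34 mm. Fingers put down astride cheek and lever come behind the foot and can pull the leg out by the foot's inner (+x) face
- mark (a point): tip of the length mark, a small steel pointer saddle on the rule rail beside the foot's -y end; 20 mm above the surface, axes as the stand's. The leg is at its length when the foot's centre line has the same stand x as this point: 30 to 60 mm out from the leg's start. The saddle is 12 mm by 16 mm, and the pointer is 3 mm thick
- lever (a joint): slide of the cam lever across the leg, m: 0 is open, 0.018 fully closed (paddle moved along the stand's -y towards the cheek). Stiff: takes about 3 N to slide and stays where it is left
- paddle (a point): middle of the lever paddle's outer face, 21 mm above the surface, 24 mm behind the foot's centre line; it moves with leg and lever. This face is at leg y = +38 mm open, +20 mm closed; the cheek's outer face is fixed at y = -20 mm. So two fingers can squeeze cheek and lever together: 58 mm wide open, 40 mm closed
- spectacle_case: bystander: closed steel spectacle case 60 x 160 mm, 36 mm high, origin under its centre
- battery_caddy: bystander: translucent grey open battery caddy 70 x 100 mm, 35 mm high, origin under its centre
- dome_tray: bystander: green silicone tray 90 x 130 mm, 18 mm high, origin under its centre

How it is judged (in metres and radians):
On the way, in this order (a step that is already met when the one before it is completed fails the run):
1. the magnifier stands fully down in the holder's slot and is let go (x of magnifier_center in the frame of slot between -0.005 and 0.005 m and y of magnifier_center in the frame of slot between -0.015 and 0.015 m and z of magnifier_center in the frame of slot between 0.04 and 0.052 m and angle between magnifier_center's own z axis and vertical below 0.2 rad and angle between the x axis of magnifier_center and the x axis of slot, either way round below 0.2 rad and contact force between the fingers and magnifier below 0.2 N), for 0.2 s.
2. the leg is held at the pointer with the lever still open (x of foot in the frame of mark between -0.005 and 0.005 m and contact force between the fingers and leg above 1.5 N and value of joint lever below 0.008 m), for 0.1 s.
At the end, for the whole second after the job is handed in: Magnifier released in the slot: within 5 mm of its plane, 15 mm of its middle, 40-52 mm above its floor, 0.2 rad upright and aligned, off the leg. Foot line within 5 mm of the pointer, lever at rest and at least 14.5 of 18 mm closed, fingers holding leg or lever with over 1.5 N (all of step 1 and x of foot in the frame of mark between -0.005 and 0.005 m and contact force between the fingers and leg above 1.5 N and value of joint lever above 0.0145 m and contact force between leg and magnifier below 0.1 N and velocity of joint lever below 0.02 m/s); the arm keeps its last pose, push and grip.
It fails at once if the lever is closed, even half-way, while the leg is more than 9 mm off the pointer (value of joint lever above 0.01 m and (x of foot in the frame of mark above 0.009 m or x of foot in the frame of mark below -0.009 m)).
It fails at once if the spectacle case is pushed more than 30 mm (distance of spectacle_case from where it was at the start of the episode above 0.03 m).
It fails at once if the battery caddy is pushed more than 30 mm (distance of battery_caddy from where it was at the start of the episode above 0.03 m).
It fails at once if the dome tray is pushed more than 30 mm (distance of dome_tray from where it was at the start of the episode above 0.03 m).
It also fails if it takes over 51 s, if anything falls off the work surface, if the arm or the gripper's body presses on something with over 40 N, if the wrist force passes 120 N, or if a joint passes its speed limit or range.

## Working session

There is one attempt and no reset: what is moved stays moved. The work goes in short steps, Python scripts to look and compute and a tool call to move; the robot and the scene stay as the last step left them, time stands still between calls to the robot, and variables do not carry over. Pictures are saved under pics/ and viewed, at most 10 in all, crops included, and the job is handed in when it is done.

Besides the shell and the picture viewer there is one more tool, called after "Call:" as name([rows], argument=value, ...), one row to a line, values as JSON. move_arm: Moves the arm, as the interface text tells. Its arguments: {"type":"object","properties":{"increments":{"type":"array"}},"required":["increments"]}

```bash
mkdir -p pics; cat > h.py <<'E'
import numpy as np,cv2
from rig import bot
def cap(c,fn=None):
    im,d=bot.capture(c)
    if fn: cv2.imwrite('pics/'+fn,im[:,:,::-1])
    return im,d
def cam(c):
    m=bot.camera_model(c);R=cv2.Rodrigues(np.array(m['rvec'],float))[0]
    return np.array(m['intrinsics'],float),R,np.array(m['tvec'],float).ravel()
def c2w(c,p):
    K,R,t=cam(c);return (np.asarray(p)-t)@R
def cloud(c,d):
    K,R,t=cam(c);v,u=np.mgrid[:d.shape[0],:d.shape[1]]
    P=np.stack([(u-K[0,2])/K[0,0]*d,(v-K[1,2])/K[1,1]*d,d],-1)
    return (P-t)@R
def pix2w(c,u,v,z):
    K,R,t=cam(c);r=R.T@np.linalg.inv(K)@[u,v,1];o=-R.T@t
    return o+r*(z-o[2])/r[2]
E
python3 - <<'E'
from h import *
np.set_printoptions(precision=4,suppress=True)
for c in('top','side'):
    im,d=cap(c,c+'0.png');np.savez('/tmp/'+c,im=im,d=d)
    K,R,t=cam(c);print(c,K[0,0],-R.T@t)
for l in['magnifier','rack','stand','leg','mark','foot','slot','paddle','spectacle_case','battery_caddy','dome_tray']:
  for c in('top','side'):
    print(l,c,[(round(q['conf'],2),c2w(c,q['at'])) for q in bot.spot_in(l,c)[:2]])
E
```

```text
top 452.2928031825312 [0.5078 0.0672 1.0498]
side 394.38515186598255 [ 0.4593 -0.5843  0.5916]
magnifier top [(0.64, array([ 0.4954, -0.3008,  0.0947]))]
magnifier side [(0.87, array([ 0.4962, -0.3115,  0.1053]))]
rack top [(0.71, array([ 0.4928, -0.306 ,  0.0328])), (0.62, array([ 0.7848, -0.2075,  0.007 ]))]
rack side [(0.59, array([ 0.4997, -0.3059,  0.0279])), (0.47, array([0.5483, 0.0735, 0.0302]))]
stand top []
stand side [(0.73, array([0.618 , 0.0122, 0.0248]))]
leg top [(0.92, array([0.5363, 0.0464, 0.0377]))]
leg side [(0.94, array([0.5419, 0.0394, 0.0274])), (0.19, array([0.3985, 0.3286, 0.0355]))]
mark top [(0.42, array([ 0.4721, -0.0255,  0.0122]))]
mark side [(0.59, array([ 0.5062, -0.3055,  0.0294]))]
foot top [(0.67, array([0.5359, 0.0485, 0.0358]))]
foot side [(0.68, array([0.5409, 0.0342, 0.0214]))]
slot top [(0.84, array([0.6352, 0.0202, 0.0263]))]
slot side []
paddle top [(0.43, array([0.5499, 0.0762, 0.0412]))]
paddle side [(0.69, array([0.5502, 0.0693, 0.0271]))]
spectacle_case top [(0.59, array([0.4031, 0.3582, 0.0348]))]
spectacle_case side [(0.59, array([0.3979, 0.3281, 0.0355]))]
battery_caddy top [(0.73, array([0.6274, 0.361 , 0.0193])), (0.38, array([0.5398, 0.0472, 0.0359]))]
battery_caddy side [(0.88, array([0.6236, 0.3409, 0.026 ])), (0.57, array([ 0.5017, -0.3072,  0.0295]))]
dome_tray top [(0.88, array([ 0.7851, -0.2082,  0.0051])), (0.48, array([0.4041, 0.3575, 0.0408]))]
dome_tray side [(0.86, array([ 0.7901, -0.2121,  0.0085]))]
```

View pics/top0.png

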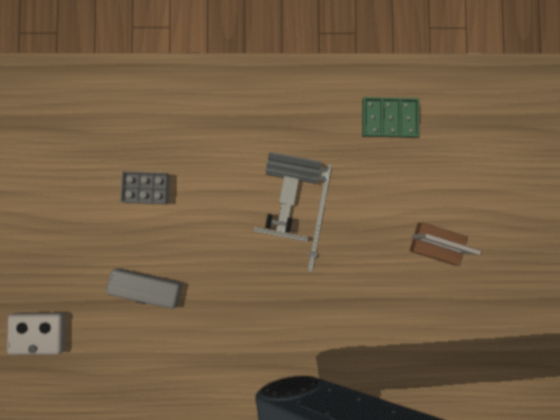

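View pics/side0.png

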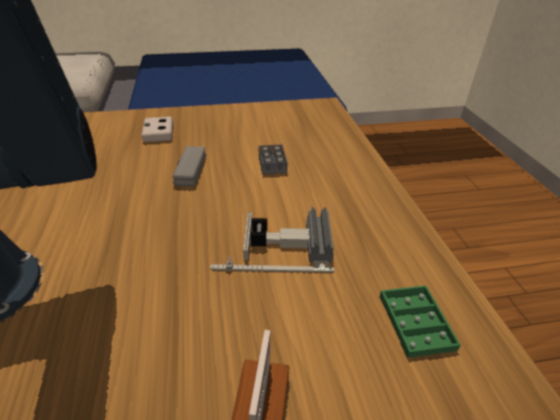

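The pictures show the stand mid-table: holder at (297,168), foot at (283,235), and rule with saddle near (314,255) in top. The magnifier leans in the rack at (445,243). Next I fit the geometry from depth.

```bash
python3 - <<'E'
from h import *
np.set_printoptions(precision=4,suppress=True)
def rect(n,P):
    r=cv2.minAreaRect((P[:,:2]*1000).astype(np.float32));print(n,len(P),'c',np.round(r[0],1),'size',np.round(r[1],1),'ang',round(r[2],2),'zmed',round(np.median(P[:,2]),4))
for c in('top','side'):
    f=np.load('/tmp/'+c+'.npz');P=cloud(c,f['d']);Q=P[f['d']>0]
    def box(x0,x1,y0,y1,z0,z1):
        return Q[(Q[:,0]>x0)&(Q[:,0]<x1)&(Q[:,1]>y0)&(Q[:,1]<y1)&(Q[:,2]>z0)&(Q[:,2]<z1)]
    print(c,'table z',np.median(box(.55,.7,.15,.25,-.02,.02)[:,2]))
    rect('holder',box(.62,.78,-.06,.15,.042,.08))
    rect('foot',box(.48,.56,-.05,.15,.022,.037))
    rect('rackmag',box(.42,.58,-.4,-.22,.02,.04))
    m=box(.4,.6,-.42,-.2,.05,.13);rect('mag',m)
    t=m[m[:,2]>m[:,2].max()-.02];print('mag z range',m[:,2].min(),m[:,2].max());rect('magtop',t)
    for l in('magnifier','rack','leg','slot','foot','mark','paddle','stand'):
        r=bot.trace(l,c)
        if r:
            k=r[0]['mask'];print(l,round(r[0]['conf'],2),k.sum(),end=' ');rect('mask',P[k&(f['d']>0)])
    for n,(y0,y1,x0,x1) in {'st':(140,280,245,345)}.items():
        if c=='top':cv2.imwrite('pics/topst.png',cv2.resize(f['im'][140:280,240:345,::-1],None,fx=4.2,fy=4.2,interpolation=2))
        else: cv2.imwrite('pics/sidest.png',cv2.resize(f['im'][200:290,200:345,::-1],None,fx=5.5,fy=5.5,interpolation=2))
E
```

```text
top table z -0.00022637902093546012
holder 752 c [669.5  22.3] size [120.   44.8] ang 78.81 zmed 0.0482
foot 367 c [535.8  48. ] size [122.4  47.3] ang 78.95 zmed 0.0335
rackmag 1267 c [ 493.8 -306.1] size [117.   70.2] ang 72.25 zmed 0.0318
mag 337 c [ 493.1 -307.9] size [121.1   8.4] ang 72.0 zmed 0.1038
mag z range 0.05059608357202906 0.10986142678704593
magtop 262 c [ 493.1 -308. ] size [120.9   8.3] ang 72.11 zmed 0.1045
magnifier 0.92 458 mask 457 c [ 493.1 -307.4] size [120.1   8.2] ang 72.08 zmed 0.0967
rack 0.8 1258 mask 1249 c [ 492.7 -308.9] size [120.7  70.4] ang 72.41 zmed 0.0316
leg 0.65 683 mask 678 c [549.   44.5] size [118.8  75. ] ang 78.99 zmed 0.032
slot 0.86 2746 mask 2737 c [572.9  28.7] size [149.1 254.1] ang 79.26 zmed 0.028
foot 0.94 594 mask 589 c [548.9  48. ] size [110.   73.6] ang 81.44 zmed 0.0316
paddle 0.49 71 mask 70 c [546.6  78.1] size [11.7 30.8] ang 77.87 zmed 0.0368
stand 0.87 2802 mask 2794 c [572.4  28.1] size [148.7 252.6] ang 78.98 zmed 0.0278
side table z -0.0011488576769259958
holder 586 c [671.6  21. ] size [122.3  44. ] ang 78.85 zmed 0.0
[... 279 characters left out ...]
 -309. ] size [120.7   8.2] ang 72.13 zmed 0.1043
magnifier 0.61 983 mask 981 c [ 502.  -274.5] size [190.5  19.1] ang 74.08 zmed 0.1033
rack 0.58 2092 mask 2084 c [ 492.1 -311.2] size [113.   74.7] ang 72.07 zmed 0.0314
leg 0.94 775 mask 772 c [553.5  55. ] size [148.3  71.4] ang 78.03 zmed 0.0264
slot 0.86 3156 mask 3144 c [581.3  53.3] size [207.3 253. ] ang 78.78 zmed 0.0245
foot 0.67 825 mask 821 c [523.6  58.1] size [ 99.  109.8] ang 28.71 zmed 0.0267
mark 0.37 55 mask 55 c [472.6 -17.6] size [31.8 12.5] ang 87.24 zmed 0.0126
paddle 0.58 228 mask 228 c [551.8  92.8] size [79.6 38. ] ang 80.25 zmed 0.0273
stand 0.57 3243 mask 3232 c [580.6  53.5] size [206.8 253.3] ang 78.91 zmed 0.0244
```

View pics/topst.png

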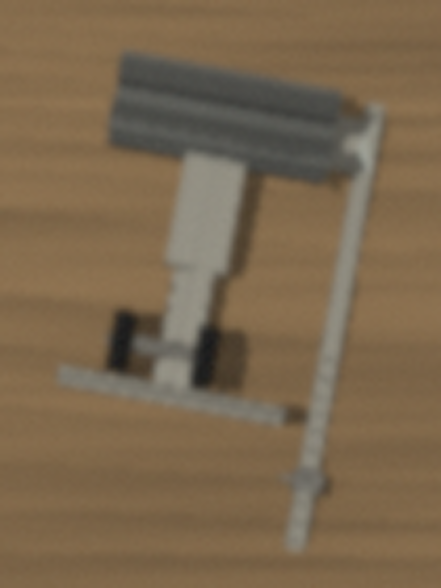

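View pics/sidest.png

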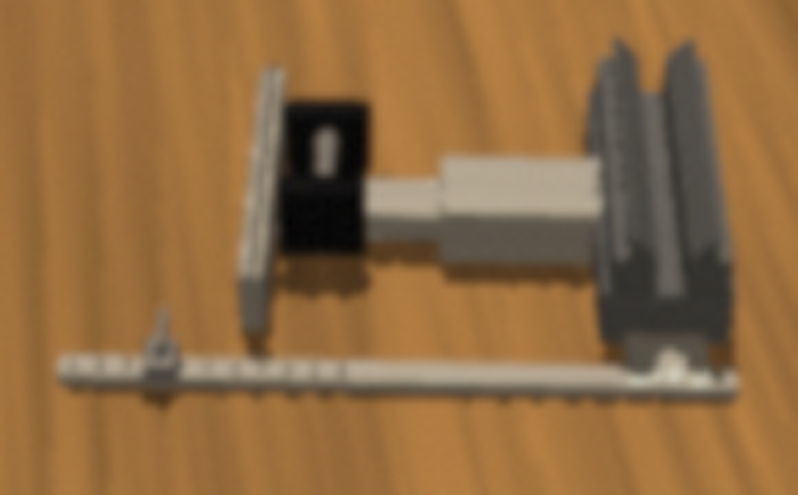

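Top crop: saddle at about (312.6,254.8), pointer tip near (308,254). Side crop: pointer tip at about (229.6,256.4), foot's near end at about (246,249). The lever is open and the slot is empty.

```bash
cat >> h.py <<'E'
a=np.radians(-11.1);SX=np.array([np.cos(a),np.sin(a)]);SY=np.array([-np.sin(a),np.cos(a)])
SLOT=np.array([.6706,.0216]);SO=SLOT-.1*SX
def st(p): q=np.asarray(p)[:2]-SO;return np.round(1000*np.array([q@SX,q@SY]),1)
E
python3 - <<'E'
from h import *
np.set_printoptions(precision=4,suppress=True)
print('tip top',st(pix2w('top',307.9,253.8,.02)),'saddle top',st(pix2w('top',312.6,254.8,.015)))
print('tip side',st(pix2w('side',229.6,256.4,.02)),'saddle side',st(pix2w('side',229.4,264,.015)),'foot end side',st(pix2w('side',246,249.1,.034)))
for c in('top','side'):
    f=np.load('/tmp/'+c+'.npz');P=cloud(c,f['d']).reshape(-1,3);ok=f['d'].ravel()>0
    q=P[:,:2]-SO;X=q@SX*1000;Y=q@SY*1000
    for n,k in dict(sad=(Y<-50)&(Y>-100)&(P[:,2]>.011)&(P[:,2]<.03)&(X<-70),foot=(abs(Y)<60)&(X<-45)&(P[:,2]>.028)&(P[:,2]<.036),
       hold=(abs(Y)<70)&(X>60)&(X<140)&(P[:,2]>.046), slotfl=(abs(Y)<55)&(X>70)&(X<130)&(P[:,2]<.034)&(P[:,2]>.02)).items():
        k=k&ok;print(c,n,k.sum(),'X',np.percentile(X[k],[1,50,99]),'Y',np.percentile(Y[k],[1,50,99]),'z',P[k,2].max())
# lean of the magnifier: top cloud, x along rack frame by height
b=np.radians(-17.9);mx=np.array([np.cos(b),np.sin(b)])
f=np.load('/tmp/side.npz');P=cloud('side',f['d']).reshape(-1,3)
q=(P[:,:2]-[.4942,-.3085]);u=q@mx*1000;w=q@[-mx[1],mx[0]]*1000
for z in(.045,.06,.075,.09,.1):
    k=(abs(P[:,2]-z)<.006)&(abs(u)<25)&(abs(w)<70);print(z,k.sum(),np.percentile(u[k],[2,50,98]) if k.sum() else'')
s=bot.read_state();print(s['time_s'],s['position'],s['tcp_rot'],s['opening'])
E
```

```text
tip top [-89.7 -69.9] saddle top [-90.  -81.3]
tip side [-85.7 -67.8] saddle side [-84.6 -84.2] foot end side [-52.5 -60. ]
top sad 38 X [-93.6618 -88.1455 -82.2675] Y [-89.5022 -80.9331 -66.4257] z 0.023219160687001195
top foot 209 X [-60.9531 -56.2473 -47.9686] Y [-58.0811   5.6423  58.4039] z 0.035966382175495366
top hold 484 X [ 77.8338 106.1164 118.1651] Y [-57.4834   1.0096  59.2509] z 0.05898345455633925
top slotfl 322 X [ 70.5378  98.1816 104.8148] Y [-53.141    0.5903  53.6841] z 0.03393505054746829
side sad 281 X [-510.4002 -493.3389  -80.7934] Y [-99.6804 -85.4611 -59.7817] z 0.029855515726030245
side foot 183 X [-58.7604 -53.156  -45.7014] Y [-59.1016  -6.9084  58.7323] z 0.03591622744350984
side hold 328 X [ 84.4912 109.763  117.6518] Y [-59.811   -8.197   57.5076] z 0.0553606471698889
side slotfl 261 X [ 70.1801 100.1183 114.2746] Y [-53.764   -4.5634  52.7664] z 0.03359772928847737
0.045 38 [2.3781 2.638  5.1676]
0.06 6 [3.8781 4.9567 5.1242]
0.075 34 [4.9127 5.0544 5.2305]
0.09 87 [-0.9863  5.0417  5.2402]
0.1 591 [-2.8328  1.5783  5.1179]
2.0 [ 0.2066 -0.5898  0.2225] [[ 0.9438  0.3305 -0.    ]
 [ 0.3305 -0.9438  0.    ]
 [-0.     -0.     -1.    ]] 1.0022687987579768
```

```bash
cat >> h.py <<'E'
def plan(tgt,ty,n,nrot=None,start=None):
    """rows (mm,rad) to TCP tgt with tool-y world angle ty (deg); straight line"""
    s=bot.read_state();p=np.array(s['position']);R=np.array(s['tcp_rot'])
    y0=np.degrees(np.arctan2(R[1,1],R[0,1]))
    dy=(ty-y0+180)%360-180;nrot=nrot or n;d=(np.array(tgt)-p)*1000/n
    print('t',s['time_s'],'p',np.round(p,4),'ty',round(y0,2),'dturn',round(dy,2),'tilt',np.round(R[:,2],3))
    y=y0
    for i in range(n):
        w=np.radians(y);Y=np.array([np.cos(w),np.sin(w)]);X=np.array([-Y[1],Y[0]])  # x = y cross z, z down
        r=-np.radians(dy)/nrot if i<nrot else 0
        print('{"xyz":[%.1f,%.1f,%.1f],"roll":%.4f}'%(d[:2]@X,d[:2]@Y,-d[2],r));y-=np.degrees(r)
E
python3 -c "
from h import *
plan([.494,-.3085,.145],-17.9,11)"
```

```text
t 2.0 p [ 0.2066 -0.5898  0.2225] ty -70.7 dturn 52.8 tilt [-0.  0. -1.]
{"xyz":[33.1,-15.5,7.0],"roll":-0.0838}
{"xyz":[34.3,-12.7,7.0],"roll":-0.0838}
{"xyz":[35.2,-9.8,7.0],"roll":-0.0838}
{"xyz":[35.9,-6.8,7.0],"roll":-0.0838}
{"xyz":[36.4,-3.8,7.0],"roll":-0.0838}
{"xyz":[36.6,-0.7,7.0],"roll":-0.0838}
{"xyz":[36.5,2.4,7.0],"roll":-0.0838}
{"xyz":[36.2,5.4,7.0],"roll":-0.0838}
{"xyz":[35.6,8.4,7.0],"roll":-0.0838}
{"xyz":[34.8,11.4,7.0],"roll":-0.0838}
{"xyz":[33.7,14.2,7.0],"roll":-0.0838}
```

Call:
move_arm([
  {"xyz": [33.1,-15.5,7],"roll": -0.0838,"grip": 100},
  {"xyz": [34.3,-12.7,7],"roll": -0.0838,"grip": 100},
  {"xyz": [35.2,-9.8,7],"roll": -0.0838,"grip": 100},
  {"xyz": [35.9,-6.8,7],"roll": -0.0838,"grip": 100},
  {"xyz": [36.4,-3.8,7],"roll": -0.0838,"grip": 100},
])

```text
time_s: 2.42
position: [0.338, -0.4608, 0.1874]
tcp_rot: [[0.725, 0.688, 0.0], [0.688, -0.725, -0.0], [-0.0, 0.0, -1.0]]
force: [0.5, 0.5, 0.5]
opening: 0.998
grasp_force: 0.0
```

Call:
move_arm([
  {"xyz": [36.6,-0.7,7],"roll": -0.0838,"grip": 100},
  {"xyz": [36.5,2.4,7],"roll": -0.0838,"grip": 100},
  {"xyz": [36.2,5.4,7],"roll": -0.0838,"grip": 100},
  {"xyz": [35.6,8.4,7],"roll": -0.0838,"grip": 100},
  {"xyz": [34.8,11.4,7],"roll": -0.0838,"grip": 100},
])

```text
time_s: 2.83
position: [0.4691, -0.3326, 0.1524]
tcp_rot: [[0.382, 0.924, 0.0], [0.924, -0.382, -0.0], [-0.0, 0.0, -1.0]]
force: [1.7, -0.6, -0.3]
opening: 0.999
grasp_force: 0.0
```

Call:
move_arm([
  {"xyz": [33.7,14.2,7],"roll": -0.0838,"grip": 100},
  {"xyz": [0,0,0],"roll": 0,"grip": 100},
  {"xyz": [0,0,0],"roll": 0,"grip": 100},
])

```text
time_s: 3.08
position: [0.495, -0.3064, 0.1451]
tcp_rot: [[0.304, 0.953, -0.001], [0.953, -0.304, 0.0], [0.0, -0.001, -1.0]]
force: [0.4, -0.3, 0.0]
opening: 1.001
grasp_force: 0.0
```

```bash
python3 -c "
from h import *
plan([.494,-.3085,.074],-17.9,4)"
```

```text
t 3.0833 p [ 0.495  -0.3064  0.1451] ty -17.68 dturn -0.22 tilt [-0.001  0.    -1.   ]
{"xyz":[-0.6,-0.1,17.8],"roll":0.0010}
{"xyz":[-0.6,-0.1,17.8],"roll":0.0010}
{"xyz":[-0.6,-0.1,17.8],"roll":0.0010}
{"xyz":[-0.6,-0.1,17.8],"roll":0.0010}
```

Call:
move_arm([
  {"xyz": [-0.6,-0.1,18],"roll": 0.001,"grip": 100},
  {"xyz": [-0.6,-0.1,18],"roll": 0.001,"grip": 100},
  {"xyz": [-0.6,-0.1,18],"roll": 0.001,"grip": 100},
  {"xyz": [-0.6,-0.1,17],"roll": 0.001,"grip": 100},
  {"xyz": [0,0,0],"roll": 0,"grip": 60},
])

```text
time_s: 3.5
position: [0.4903, -0.3105, 0.072]
tcp_rot: [[0.313, 0.95, -0.004], [0.95, -0.313, 0.004], [0.002, -0.005, -1.0]]
force: [-0.7, 0.5, -0.2]
opening: 0.971
grasp_force: 0.0
```

Call:
move_arm([
  {"xyz": [0,0,0],"roll": 0,"grip": 20},
  {"xyz": [0,0,0],"roll": 0,"grip": 0},
  {"xyz": [0,0,0],"roll": 0,"grip": 0},
  {"xyz": [0,0,0],"roll": 0,"grip": 0},
  {"xyz": [0,0,0],"roll": 0,"grip": 0},
])

```text
time_s: 3.92
position: [0.4933, -0.3109, 0.0756]
tcp_rot: [[0.311, 0.95, 0.001], [0.95, -0.311, -0.001], [-0.001, 0.002, -1.0]]
force: [0.8, 0.1, 0.5]
opening: 0.634
grasp_force: 0.0
```

Call:
move_arm([
  {"xyz": [0,0,0],"roll": 0,"grip": 0},
  {"xyz": [0,0,0],"roll": 0,"grip": 0},
  {"xyz": [0,0,0],"roll": 0,"grip": 0},
])

```text
time_s: 4.17
position: [0.493, -0.3104, 0.0748]
tcp_rot: [[0.311, 0.95, 0.0], [0.95, -0.311, -0.0], [-0.0, 0.0, -1.0]]
force: [0.3, 1.6, 0.1]
opening: 0.401
grasp_force: 0.0
```

Call:
move_arm([
  {"xyz": [0,0,0],"roll": 0,"grip": 0},
  {"xyz": [0,0,0],"roll": 0,"grip": 0},
  {"xyz": [0,0,0],"roll": 0,"grip": 0},
  {"xyz": [0,0,0],"roll": 0,"grip": 0},
  {"xyz": [0,0,0],"roll": 0,"grip": 0},
])

```text
time_s: 4.58
position: [0.4929, -0.3104, 0.0745]
tcp_rot: [[0.311, 0.95, -0.0], [0.95, -0.311, 0.0], [0.0, -0.0, -1.0]]
force: [-0.2, -0.9, -0.6]
opening: 0.091
grasp_force: 30.0
```

Call:
move_arm([
  {"xyz": [0,0,0],"roll": 0,"grip": 0},
  {"xyz": [0,0,0],"roll": 0,"grip": 0},
  {"xyz": [0,0,0],"roll": 0,"grip": 0},
])

```text
time_s: 4.83
position: [0.4928, -0.3104, 0.0744]
tcp_rot: [[0.311, 0.95, -0.0], [0.95, -0.311, 0.0], [0.0, -0.0, -1.0]]
force: [0.8, 1.1, -1.1]
opening: 0.084
grasp_force: 30.0
```

Call:
move_arm([
  {"xyz": [0,0,-10],"roll": 0,"grip": 0},
  {"xyz": [0,0,-20],"roll": 0,"grip": 0},
  {"xyz": [0,0,-25],"roll": 0,"grip": 0},
  {"xyz": [0,0,-20],"roll": 0,"grip": 0},
  {"xyz": [0,0,-5],"roll": 0,"grip": 0},
])

```text
time_s: 5.25
position: [0.4944, -0.3118, 0.1585]
tcp_rot: [[0.311, 0.95, 0.005], [0.95, -0.311, -0.005], [-0.003, 0.006, -1.0]]
force: [0.1, 0.1, -0.8]
opening: 0.087
grasp_force: 30.0
```

```bash
python3 -c "
from h import *
im,d=cap('side','side1.png')
plan([*SLOT,.153],-11.1,12)"
```

```text
t 5.3 p [ 0.4942 -0.3116  0.1579] ty -18.11 dturn 7.01 tilt [ 0.004 -0.004 -1.   ]
{"xyz":[31.0,5.3,0.4],"roll":-0.0102}
{"xyz":[30.9,5.7,0.4],"roll":-0.0102}
{"xyz":[30.8,6.0,0.4],"roll":-0.0102}
{"xyz":[30.8,6.3,0.4],"roll":-0.0102}
{"xyz":[30.7,6.6,0.4],"roll":-0.0102}
{"xyz":[30.7,6.9,0.4],"roll":-0.0102}
{"xyz":[30.6,7.2,0.4],"roll":-0.0102}
{"xyz":[30.5,7.5,0.4],"roll":-0.0102}
{"xyz":[30.4,7.8,0.4],"roll":-0.0102}
{"xyz":[30.3,8.2,0.4],"roll":-0.0102}
{"xyz":[30.3,8.5,0.4],"roll":-0.0102}
{"xyz":[30.2,8.8,0.4],"roll":-0.0102}
```

View pics/side1.png

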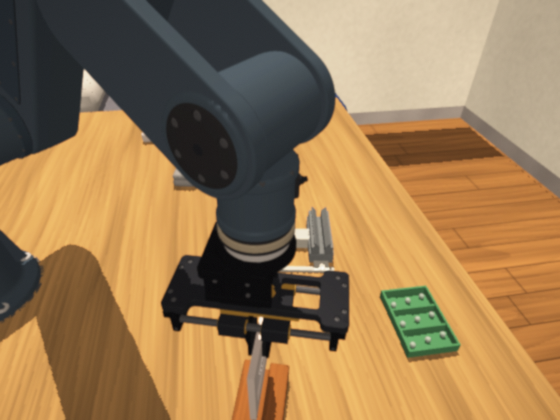

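The magnifier is in the fingers, lifted above the rack at about (260,350). I carry it to the slot.

Call:
move_arm([
  {"xyz": [31,5.3,0.4],"roll": -0.0102,"grip": 0},
  {"xyz": [30.9,5.7,0.4],"roll": -0.0102,"grip": 0},
  {"xyz": [30.8,6,0.4],"roll": -0.0102,"grip": 0},
  {"xyz": [30.8,6.3,0.4],"roll": -0.0102,"grip": 0},
  {"xyz": [30.7,6.6,0.4],"roll": -0.0102,"grip": 0},
])

```text
time_s: 5.72
position: [0.5658, -0.1699, 0.1513]
tcp_rot: [[0.262, 0.965, -0.003], [0.965, -0.262, 0.001], [0.001, -0.003, -1.0]]
force: [-0.6, -0.9, -0.5]
opening: 0.089
grasp_force: 30.0
```

Call:
move_arm([
  {"xyz": [30.7,6.9,0.4],"roll": -0.0102,"grip": 0},
  {"xyz": [30.6,7.2,0.4],"roll": -0.0102,"grip": 0},
  {"xyz": [30.5,7.5,0.4],"roll": -0.0102,"grip": 0},
  {"xyz": [30.4,7.8,0.4],"roll": -0.0102,"grip": 0},
  {"xyz": [30.3,8.2,0.4],"roll": -0.0102,"grip": 0},
])

```text
time_s: 6.13
position: [0.6392, -0.0311, 0.1491]
tcp_rot: [[0.212, 0.977, -0.003], [0.977, -0.212, 0.001], [-0.0, -0.003, -1.0]]
force: [-0.7, 0.8, -1.1]
opening: 0.089
grasp_force: 30.0
```

Call:
move_arm([
  {"xyz": [30.3,8.5,0.4],"roll": -0.0102,"grip": 0},
  {"xyz": [30.2,8.8,0.4],"roll": -0.0102,"grip": 0},
  {"xyz": [0,0,0],"roll": 0,"grip": 0},
  {"xyz": [0,0,0],"roll": 0,"grip": 0},
  {"xyz": [0,0,0],"roll": 0,"grip": 0},
])

```text
time_s: 6.55
position: [0.6681, 0.0228, 0.1484]
tcp_rot: [[0.192, 0.981, -0.003], [0.981, -0.192, -0.0], [-0.001, -0.003, -1.0]]
force: [0.5, -0.5, -1.6]
opening: 0.085
grasp_force: 30.0
```

```bash
python3 - <<'E'
from h import *
plan([*SLOT,.153],-11.1,1)
np.set_printoptions(precision=4,suppress=True)
im,d=cap('side','side2.png');P=cloud('side',d)
for l in('magnifier','slot'):
    for q in bot.trace(l,'side')[:1]:
        k=q['mask']&(d>0);A=P[k];print(l,q['conf'],k.sum(),'z',np.percentile(A[:,2],[1,50,99]),'st x',np.percentile([(st(p)) for p in A],[1,50,99],axis=0))
cv2.imwrite('pics/side2c.png',cv2.resize(im[120:320,200:420,::-1],None,fx=3,fy=3,interpolation=2))
E
```

```text
t 6.55 p [0.6681 0.0228 0.1484] ty -11.07 dturn -0.03 tilt [-0.003 -0.    -1.   ]
{"xyz":[-0.7,2.7,-4.6],"roll":0.0005}
magnifier 0.92 501 z [-0.0011  0.1354  0.1794] st x [[ 93.9 -59. ]
 [ 96.6 -36.4]
 [138.9 166.6]]
slot 0.73 3011 z [-0.0007  0.0234  0.0537] st x [[-110.29  -87.9 ]
 [  50.3   -20.1 ]
 [ 120.79   50.9 ]]
```

View pics/side2c.png

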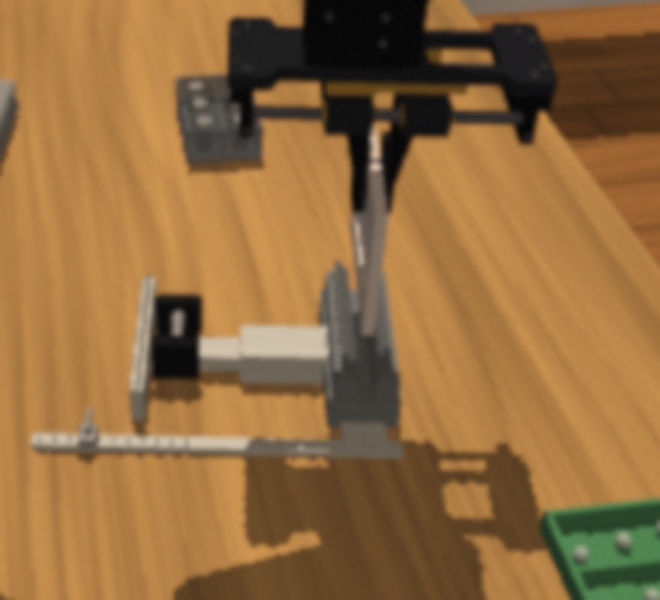

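The magnifier hangs upright above the slot, with its lower edge near crop (370,330) between the lips. I measure its tilt and offset before lowering.

```bash
python3 - <<'E'
from h import *
np.set_printoptions(precision=4,suppress=True)
for c in('side','top'):
    im,d=cap(c);P=cloud(c,d).reshape(-1,3);q=P[:,:2]-SO;X=q@SX*1000;Y=q@SY*1000;Z=P[:,2]
    ok=(d.ravel()>0)&(X>75)&(X<125)&(abs(Y)<75)
    for z in(.058,.07,.08,.09,.1,.11,.12,.13):
        k=ok&(abs(Z-z)<.005)
        if k.sum()>3:print(c,z,k.sum(),'X',np.percentile(X[k],[2,50,98]),'Y',np.percentile(Y[k],[0,100]))
plan([*SLOT,.153],-11.1,1); print(st(bot.read_state()['position']))
E
```

```text
side 0.058 63 X [ 84.7525  87.9412 117.3735] Y [-59.7696  57.6916]
side 0.08 4 X [95.1478 95.2099 96.8562] Y [-57.4849  30.8565]
side 0.09 46 X [ 94.6692  94.9939 102.4389] Y [-60.6345  40.5273]
side 0.1 48 X [ 94.61    95.0383 101.4394] Y [-60.4402  53.1039]
side 0.11 68 X [ 94.6815  97.0018 102.5044] Y [-59.6845  46.9256]
side 0.12 34 X [ 94.6181  97.3781 101.3401] Y [-60.191   21.6173]
side 0.13 36 X [ 94.679   97.3314 102.2024] Y [-61.1043   6.5834]
top 0.058 18 X [81.7889 84.1598 87.0098] Y [-57.7739  48.2954]
top 0.1 4 X [92.3431 92.7434 93.3285] Y [-57.7662  45.4356]
top 0.11 6 X [93.2823 93.7765 95.7119] Y [-55.0767  47.5947]
top 0.12 5 X [92.4802 93.3693 95.3423] Y [-57.492   45.8017]
top 0.13 4 X [92.7411 94.1281 95.5238] Y [-55.3571  45.8566]
t 6.8 p [0.6689 0.0216 0.1497] ty -11.21 dturn 0.11 tilt [-0.001 -0.    -1.   ]
{"xyz":[0.4,1.7,-3.3],"roll":-0.0019}
[98.3 -0.4]
```

Call:
move_arm([
  {"xyz": [0,1.2,8],"roll": 0,"grip": 0},
  {"xyz": [0,1.1,8],"roll": 0,"grip": 0},
  {"xyz": [0,0,8],"roll": 0,"grip": 0},
  {"xyz": [0,0,6],"roll": 0,"grip": 0},
  {"xyz": [0,0,4],"roll": 0,"grip": 0},
])

```text
time_s: 7.22
position: [0.6707, 0.0224, 0.114]
tcp_rot: [[0.193, 0.981, -0.003], [0.981, -0.193, 0.0], [-0.0, -0.003, -1.0]]
force: [-0.3, -0.2, -0.9]
opening: 0.089
grasp_force: 30.0
```

Call:
move_arm([
  {"xyz": [0,0,4],"roll": 0,"grip": 0},
  {"xyz": [0,0,4],"roll": 0,"grip": 0},
  {"xyz": [0,0,3],"roll": 0,"grip": 0},
  {"xyz": [0,0,0],"roll": 0,"grip": 0},
  {"xyz": [0,0,0],"roll": 0,"grip": 0},
])

```text
time_s: 7.63
position: [0.6716, 0.0224, 0.1047]
tcp_rot: [[0.193, 0.981, -0.0], [0.981, -0.193, 0.0], [0.0, -0.0, -1.0]]
force: [-0.0, -0.2, -0.4]
opening: 0.09
grasp_force: 30.0
```

Call:
move_arm([
  {"xyz": [0,0,4],"roll": 0,"grip": 0},
  {"xyz": [0,0,4],"roll": 0,"grip": 0},
  {"xyz": [0,0,3],"roll": 0,"grip": 0},
  {"xyz": [0,0,2],"roll": 0,"grip": 0},
  {"xyz": [0,0,0],"roll": 0,"grip": 0},
])

```text
time_s: 8.05
position: [0.6712, 0.0224, 0.091]
tcp_rot: [[0.193, 0.981, -0.001], [0.981, -0.193, 0.0], [-0.0, -0.001, -1.0]]
force: [0.1, 0.3, -1.0]
opening: 0.088
grasp_force: 30.0
```

Call:
move_arm([
  {"xyz": [0,0,1],"roll": 0,"grip": 0},
  {"xyz": [0,0,1],"roll": 0,"grip": 0},
  {"xyz": [0,0,0],"roll": 0,"grip": 0},
  {"xyz": [0,0,0],"roll": 0,"grip": 0},
])

```text
time_s: 8.38
position: [0.6718, 0.0223, 0.0905]
tcp_rot: [[0.193, 0.981, 0.001], [0.981, -0.193, -0.0], [-0.0, 0.001, -1.0]]
force: [-0.4, 0.8, 3.5]
opening: 0.086
grasp_force: 30.0
```

Call:
move_arm([
  {"xyz": [0,0,0],"roll": 0,"grip": 50},
  {"xyz": [0,0,0],"roll": 0,"grip": 50},
  {"xyz": [0,0,0],"roll": 0,"grip": 50},
  {"xyz": [0,0,0],"roll": 0,"grip": 50},
  {"xyz": [0,0,0],"roll": 0,"grip": 50},
])

```text
time_s: 8.8
position: [0.6715, 0.0224, 0.0895]
tcp_rot: [[0.193, 0.981, -0.0], [0.981, -0.193, 0.0], [0.0, -0.0, -1.0]]
force: [1.4, -0.5, 0.1]
opening: 0.384
grasp_force: 0.0
```

Call:
move_arm([
  {"xyz": [0,0,-10],"roll": 0,"grip": 80},
  {"xyz": [0,0,-25],"roll": 0,"grip": 80},
  {"xyz": [0,0,-35],"roll": 0,"grip": 80},
  {"xyz": [0,0,-10],"roll": 0,"grip": 80},
  {"xyz": [0,0,0],"roll": 0,"grip": 80},
])

```text
time_s: 9.22
position: [0.6746, 0.0221, 0.1746]
tcp_rot: [[0.192, 0.981, 0.009], [0.981, -0.192, -0.001], [0.001, 0.009, -1.0]]
force: [0.1, -0.7, -0.1]
opening: 0.747
grasp_force: 0.0
```

```bash
python3 - <<'E'
from h import *
np.set_printoptions(precision=4,suppress=True)
s=bot.read_state();print(s['opening'],s['position'])
for c in('side',):
    im,d=cap(c);P=cloud(c,d).reshape(-1,3);q=P[:,:2]-SO;X=q@SX*1000;Y=q@SY*1000;Z=P[:,2]
    ok=(d.ravel()>0)&(X>75)&(X<125)&(abs(Y)<75)
    for z in(.07,.08,.09,.1,.11,.12,.13):
        k=ok&(abs(Z-z)<.005)
        if k.sum()>3:print(c,z,k.sum(),'X',np.percentile(X[k],[2,50,98]),'Y',np.percentile(Y[k],[0,100]),'zmax',Z[k].max())
F=SO+(-55+23)/1000*SX+.009*SY
print('pre-leg target',F)
plan([*F,.17],78.9,14)
E
```

```text
0.7466209360748358 [0.6746 0.0221 0.1746]
side 0.07 46 X [ 98.1116 100.6026 104.6287] Y [-58.7769  64.5135] zmax 0.07466710004885051
side 0.08 28 X [ 97.9148  99.563  105.3273] Y [-58.6874  52.6949] zmax 0.08493206926482415
side 0.09 33 X [ 97.9526  98.4613 105.9932] Y [-58.9118  54.8837] zmax 0.0949335598725208
side 0.1 51 X [ 97.84    98.2759 105.5219] Y [-58.6718  62.8654] zmax 0.10466900377751143
side 0.11 45 X [ 97.8919  98.2988 105.9823] Y [-58.7444  50.646 ] zmax 0.11499619472824714
side 0.12 169 X [ 97.9843 101.7641 105.8789] Y [-58.0745  59.9823] zmax 0.12256688003090974
pre-leg target [0.5428 0.0558]
t 9.2667 p [0.6728 0.0222 0.172 ] ty -11.1 dturn 90.0 tilt [ 0.005 -0.001 -1.   ]
{"xyz":[0.6,-9.6,0.1],"roll":-0.1122}
{"xyz":[1.6,-9.5,0.1],"roll":-0.1122}
{"xyz":[2.7,-9.2,0.1],"roll":-0.1122}
{"xyz":[3.7,-8.8,0.1],"roll":-0.1122}
{"xyz":[4.7,-8.4,0.1],"roll":-0.1122}
{"xyz":[5.6,-7.8,0.1],"roll":-0.1122}
{"xyz":[6.4,-7.1,0.1],"roll":-0.1122}
{"xyz":[7.2,-6.4,0.1],"roll":-0.1122}
{"xyz":[7.8,-5.5,0.1],"roll":-0.1122}
{"xyz":[8.4,-4.6,0.1],"roll":-0.1122}
{"xyz":[8.9,-3.6,0.1],"roll":-0.1122}
{"xyz":[9.2,-2.6,0.1],"roll":-0.1122}
{"xyz":[9.5,-1.6,0.1],"roll":-0.1122}
{"xyz":[9.6,-0.5,0.1],"roll":-0.1122}
```

Magnifier seated: top at 121.5 mm, upright and centred. Next the leg.

Call:
move_arm([
  {"xyz": [0.6,-9.6,0],"roll": -0.1122,"grip": 80},
  {"xyz": [1.6,-9.5,0],"roll": -0.1122,"grip": 80},
  {"xyz": [2.7,-9.2,0],"roll": -0.1122,"grip": 80},
  {"xyz": [3.7,-8.8,0],"roll": -0.1122,"grip": 80},
  {"xyz": [4.7,-8.4,0],"roll": -0.1122,"grip": 80},
])

```text
time_s: 9.68
position: [0.6231, 0.0347, 0.1676]
tcp_rot: [[-0.364, 0.931, -0.004], [0.931, 0.364, 0.001], [0.002, -0.004, -1.0]]
force: [1.0, -0.4, 0.0]
opening: 0.801
grasp_force: 0.0
```

Call:
move_arm([
  {"xyz": [5.6,-7.8,0],"roll": -0.1122,"grip": 80},
  {"xyz": [6.4,-7.1,0],"roll": -0.1122,"grip": 80},
  {"xyz": [7.2,-6.4,0],"roll": -0.1122,"grip": 80},
  {"xyz": [7.8,-5.5,0],"roll": -0.1122,"grip": 80},
  {"xyz": [8.4,-4.6,0],"roll": -0.1122,"grip": 80},
])

```text
time_s: 10.1
position: [0.5767, 0.0467, 0.1678]
tcp_rot: [[-0.804, 0.595, -0.004], [0.595, 0.804, 0.0], [0.004, -0.002, -1.0]]
force: [0.7, -0.5, 0.7]
opening: 0.804
grasp_force: 0.0
```

Call:
move_arm([
  {"xyz": [8.9,-3.6,0],"roll": -0.1122,"grip": 80},
  {"xyz": [9.2,-2.6,0],"roll": -0.1122,"grip": 80},
  {"xyz": [9.5,-1.6,0],"roll": -0.1122,"grip": 80},
  {"xyz": [9.6,-0.5,0],"roll": -0.1122,"grip": 80},
  {"xyz": [0,0,0],"roll": 0,"grip": 80},
])

```text
time_s: 10.52
position: [0.5377, 0.0569, 0.1679]
tcp_rot: [[-0.982, 0.19, -0.007], [0.19, 0.982, 0.001], [0.007, -0.001, -1.0]]
force: [-0.2, -0.3, -0.4]
opening: 0.8
grasp_force: 0.0
```

```bash
python3 - <<'E'
from h import *
im,d=cap('side')
plan([.5433,.0557,.06],78.9,4)
print(st(bot.read_state()['position']))
E
```

```text
t 10.5667 p [0.5395 0.0565 0.1683] ty 78.78 dturn 0.12 tilt [-0.004  0.    -1.   ]
{"xyz":[-1.0,-0.0,27.1],"roll":-0.0005}
{"xyz":[-1.0,-0.0,27.1],"roll":-0.0005}
{"xyz":[-1.0,-0.0,27.1],"roll":-0.0005}
{"xyz":[-1.0,-0.0,27.1],"roll":-0.0005}
[-35.4   9. ]
```

Call:
move_arm([
  {"xyz": [-0.7,0,30],"roll": 0,"grip": 80},
  {"xyz": [-0.7,0,30],"roll": 0,"grip": 80},
  {"xyz": [-0.6,0,30],"roll": 0,"grip": 80},
  {"xyz": [0,0,18],"roll": 0,"grip": 80},
  {"xyz": [0,0,0],"roll": 0,"grip": 80},
])

```text
time_s: 10.98
position: [0.5408, 0.0558, 0.0574]
tcp_rot: [[-0.981, 0.196, -0.009], [0.196, 0.981, 0.001], [0.009, -0.001, -1.0]]
force: [0.2, -0.8, 0.3]
opening: 0.796
grasp_force: 0.0
```

Call:
move_arm([
  {"xyz": [0,0,0],"roll": 0,"grip": 80},
  {"xyz": [0,0,0],"roll": 0,"grip": 80},
])

```text
time_s: 11.15
position: [0.5445, 0.0556, 0.0622]
tcp_rot: [[-0.981, 0.194, 0.001], [0.194, 0.981, -0.0], [-0.001, 0.0, -1.0]]
force: [0.2, -0.4, 0.2]
opening: 0.799
grasp_force: 0.0
```

```bash
python3 - <<'E'
from h import *
im,d=cap('side','side3.png')
plan([.5433,.0557,.011],78.9,4)
print(st(bot.read_state()['position']))
cv2.imwrite('pics/side3c.png',cv2.resize(im[120:300,180:400,::-1],None,fx=3,fy=3,interpolation=2))
E
```

```text
t 11.2 p [0.5448 0.0556 0.0628] ty 78.84 dturn 0.06 tilt [ 0.003 -0.    -1.   ]
{"xyz":[0.4,-0.0,12.9],"roll":-0.0003}
{"xyz":[0.4,-0.0,12.9],"roll":-0.0003}
{"xyz":[0.4,-0.0,12.9],"roll":-0.0003}
{"xyz":[0.4,-0.0,12.9],"roll":-0.0003}
[-30.    9.2]
```

View pics/side3c.png

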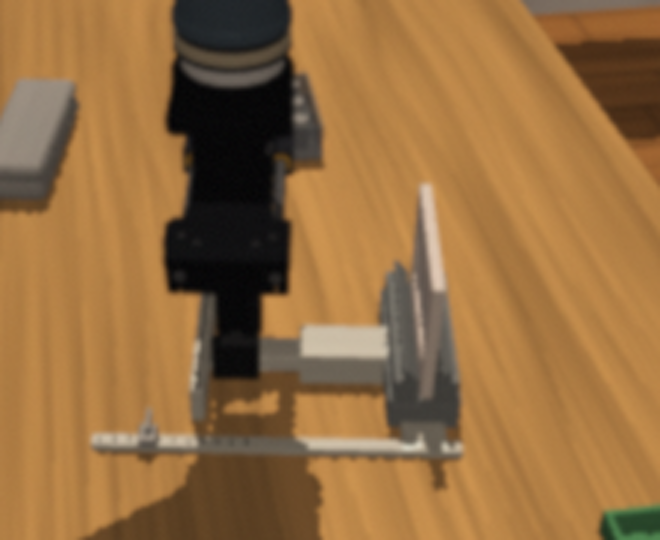

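Fingers sit above the cheek, behind the foot, with the magnifier seated in the slot at crop (430,290). I descend.

Call:
move_arm([
  {"xyz": [0.5,0,12],"roll": 0,"grip": 80},
  {"xyz": [0.5,0,12],"roll": 0,"grip": 80},
  {"xyz": [0.5,0,12],"roll": 0,"grip": 80},
  {"xyz": [0,0,8],"roll": 0,"grip": 80},
  {"xyz": [0,0,5],"roll": 0,"grip": 80},
])

```text
time_s: 11.62
position: [0.5427, 0.056, 0.0132]
tcp_rot: [[-0.981, 0.193, 0.002], [0.193, 0.981, -0.0], [-0.002, 0.0, -1.0]]
force: [0.5, 0.3, 1.1]
opening: 0.801
grasp_force: 0.0
```

Call:
move_arm([
  {"xyz": [0,0,0],"roll": 0,"grip": 80},
  {"xyz": [0,0,0],"roll": 0,"grip": 80},
  {"xyz": [0,0,0],"roll": 0,"grip": 80},
])

```text
time_s: 11.87
position: [0.5427, 0.056, 0.0135]
tcp_rot: [[-0.981, 0.193, 0.002], [0.193, 0.981, -0.0], [-0.002, 0.0, -1.0]]
force: [0.1, -0.3, -0.1]
opening: 0.803
grasp_force: 0.0
```

Call:
move_arm([
  {"xyz": [6,0,0],"roll": 0,"grip": 80},
  {"xyz": [6,0,0],"roll": 0,"grip": 80},
  {"xyz": [6,0,0],"roll": 0,"grip": 80},
  {"xyz": [6,0,0],"roll": 0,"grip": 80},
  {"xyz": [6,0,0],"roll": 0,"grip": 80},
])

```text
time_s: 12.28
position: [0.5151, 0.0614, 0.0135]
tcp_rot: [[-0.981, 0.192, 0.007], [0.192, 0.981, -0.001], [-0.007, 0.0, -1.0]]
force: [5.0, -2.2, -0.4]
opening: 0.804
grasp_force: 2.6
```

Call:
move_arm([
  {"xyz": [4,0,0],"roll": 0,"grip": 80},
  {"xyz": [4,0,0],"roll": 0,"grip": 80},
  {"xyz": [0,0,0],"roll": 0,"grip": 80},
  {"xyz": [0,0,0],"roll": 0,"grip": 80},
  {"xyz": [0,0,0],"roll": 0,"grip": 80},
])

```text
time_s: 12.7
position: [0.5056, 0.0633, 0.0132]
tcp_rot: [[-0.981, 0.192, 0.002], [0.192, 0.981, -0.0], [-0.002, 0.0, -1.0]]
force: [4.6, -1.1, 2.3]
opening: 0.796
grasp_force: 2.0
```

```bash
cat > leg.py <<'E'
from h import *
import sys
np.set_printoptions(precision=4,suppress=True)
n=sys.argv[1]
s=bot.read_state();print(s['time_s'],st(s['position']),s['position'],s['force'],s['opening'],s['grasp_force'])
for c in('top','side'):
    im,d=cap(c);P=cloud(c,d).reshape(-1,3);q=P[:,:2]-SO;X=q@SX*1000;Y=q@SY*1000;Z=P[:,2];ok=d.ravel()>0
    for nm,k in dict(sad=(Y<-65)&(Y>-100)&(Z>.011)&(Z<.03)&(X<-70)&(X>-110),foot=(abs(Y)<62)&(X<-45)&(X>-120)&(Z>.028)&(Z<.036)).items():
        k=k&ok
        if k.sum():print(c,nm,k.sum(),'X',np.percentile(X[k],[1,50,99]),'Y',np.percentile(Y[k],[1,99]))
    if c=='side':cv2.imwrite('pics/%s.png'%n,cv2.resize(im[210:290,190:300,::-1],None,fx=7,fy=7,interpolation=2))
E
python3 leg.py leg1
```

```text
12.7 [-69.9   9.1] [0.5056 0.0633 0.0132] [ 4.6489 -1.064   2.2638] 0.7960797633498407 2.0390066178515553
side sad 45 X [-91.3656 -85.1459 -80.0109] Y [-91.3157 -69.0891]
side foot 96 X [-89.5754 -82.4394 -46.897 ] Y [-61.5529 -20.3348]
```

View pics/leg1.png

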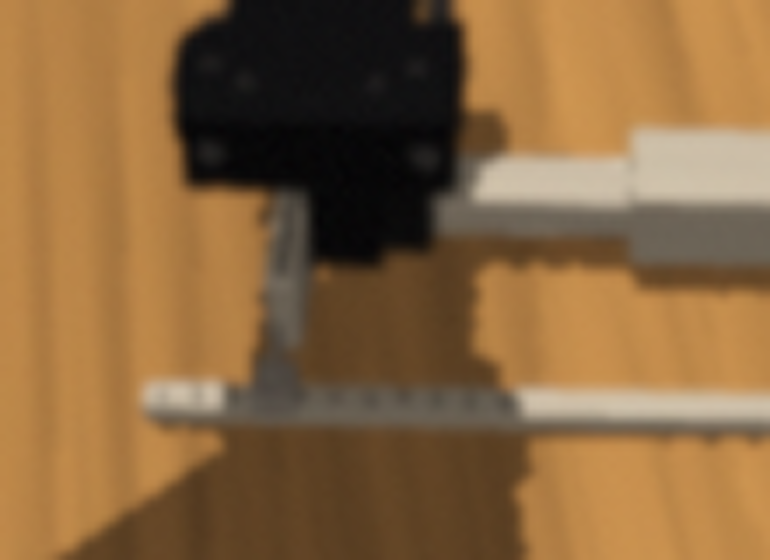

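Crop: the foot's near end at about (285,335) is almost level with the saddle and pointer at (277,370); about 3 mm is missing.

Call:
move_arm([
  {"xyz": [1.5,0,0],"roll": 0,"grip": 80},
  {"xyz": [1.5,0,0],"roll": 0,"grip": 80},
  {"xyz": [0,0,0],"roll": 0,"grip": 80},
  {"xyz": [0,0,0],"roll": 0,"grip": 80},
  {"xyz": [0,0,0],"roll": 0,"grip": 80},
])

```text
time_s: 13.22
position: [0.5017, 0.064, 0.0127]
tcp_rot: [[-0.981, 0.193, -0.0], [0.193, 0.981, 0.0], [0.0, 0.0, -1.0]]
force: [3.8, -1.1, 3.4]
opening: 0.795
grasp_force: 2.2
```

```bash
python3 leg.py leg2
```

```text
13.2167 [-73.9   9.1] [0.5017 0.064  0.0127] [ 3.8446 -1.1356  3.4187] 0.7953046873619257 2.1926111541688442
side sad 45 X [-91.4296 -85.1987 -79.8685] Y [-90.6834 -69.1254]
side foot 89 X [-93.8076 -86.5727 -56.6399] Y [-61.5586 -21.323 ]
```

View pics/leg2.png

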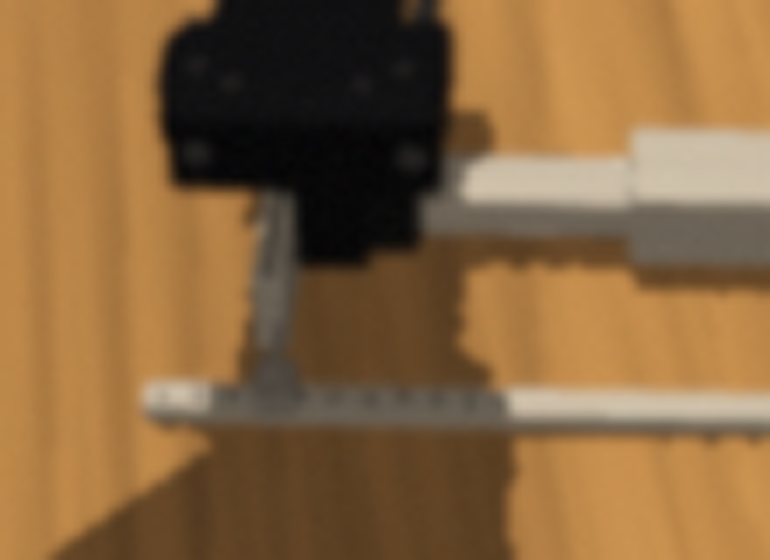

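The foot is level with the pointer to about 1 mm and held with about 4 N. I close the lever with the tool following sideways.

Call:
move_arm([
  {"xyz": [0,0,0],"roll": 0,"grip": 70},
  {"xyz": [0,0,0],"roll": 0,"grip": 67},
  {"xyz": [0,0,0],"roll": 0,"grip": 67},
  {"xyz": [0,-1.5,0],"roll": 0,"grip": 63.5},
  {"xyz": [0,-1.5,0],"roll": 0,"grip": 60},
])

```text
time_s: 13.73
position: [0.501, 0.0611, 0.0124]
tcp_rot: [[-0.981, 0.193, -0.001], [0.193, 0.981, 0.0], [0.001, 0.0, -1.0]]
force: [5.8, 0.4, -0.0]
opening: 0.635
grasp_force: 4.2
```

Call:
move_arm([
  {"xyz": [0,-1.5,0],"roll": 0,"grip": 56.5},
  {"xyz": [0,-1.5,0],"roll": 0,"grip": 53},
  {"xyz": [0,-1.5,0],"roll": 0,"grip": 49.5},
  {"xyz": [0,-1.5,0],"roll": 0,"grip": 46},
  {"xyz": [0,0,0],"roll": 0,"grip": 44},
])

```text
time_s: 14.15
position: [0.4999, 0.0558, 0.0124]
tcp_rot: [[-0.981, 0.194, -0.0], [0.194, 0.981, 0.002], [0.001, 0.001, -1.0]]
force: [6.3, 8.0, -5.6]
opening: 0.465
grasp_force: 10.0
```

Call:
move_arm([
  {"xyz": [0,0,0],"roll": 0,"grip": 40},
  {"xyz": [0,0,0],"roll": 0,"grip": 20},
  {"xyz": [0,0,0],"roll": 0,"grip": 0},
  {"xyz": [0,0,0],"roll": 0,"grip": 0},
  {"xyz": [0,0,0],"roll": 0,"grip": 0},
])

```text
time_s: 14.57
position: [0.5, 0.0561, 0.0125]
tcp_rot: [[-0.981, 0.193, -0.0], [0.193, 0.981, 0.001], [0.0, 0.001, -1.0]]
force: [6.0, 5.2, -4.4]
opening: 0.451
grasp_force: 31.0
```

```bash
python3 leg.py leg3
```

```text
14.5667 [-74.1   1. ] [0.5    0.0561 0.0125] [ 6.0013  5.2145 -4.4081] 0.45090275342443575 30.951762789682107
side sad 44 X [-91.2232 -85.117  -79.7484] Y [-90.5957 -67.8197]
side foot 50 X [-93.7762 -88.8559 -73.5411] Y [-61.8573 -32.899 ]
```

View pics/leg3.png

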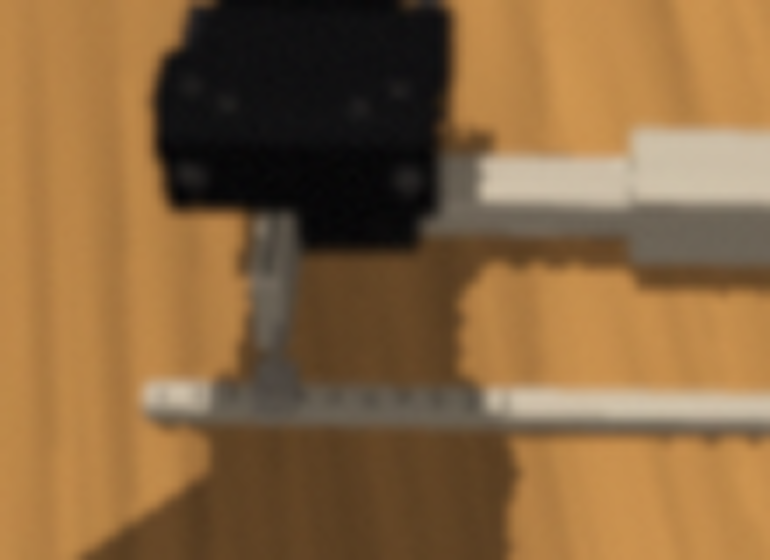

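The foot is still at the pointer (270,360), and the opening of about 39–40 mm means the lever is fully closed under a 31 N grip. I let it settle and hand in.

Call:
move_arm([
  {"xyz": [0,0,0],"roll": 0,"grip": 0},
  {"xyz": [0,0,0],"roll": 0,"grip": 0},
  {"xyz": [0,0,0],"roll": 0,"grip": 0},
  {"xyz": [0,0,0],"roll": 0,"grip": 0},
])

```text
time_s: 15.0
position: [0.5, 0.0561, 0.0125]
tcp_rot: [[-0.981, 0.193, -0.0], [0.193, 0.981, 0.001], [0.0, 0.001, -1.0]]
force: [5.3, 4.5, -4.7]
opening: 0.452
grasp_force: 31.0
```

```bash
python3 -c "
from h import *
s=bot.read_state();print(st(s['position']),s['opening'],s['grasp_force'])
print(bot.hand_in())"
```

```text
[-74.1   1. ] 0.4520285218951793 30.951580732617003
the job is handed in; nothing more can be done
None
```

I handed the job in at 15 s: the magnifier is seated in the slot and released, the foot line is within about 1–2 mm of the pointer, and the lever reads fully closed with the leg still held. The judge gave no verdict back.

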